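# Load a bearing pedestal into the drilling fixture and wedge it home

### The job

Load the loose grey cast bearing pedestal into the green drilling fixture: set its foot on the track, flat end first, and slide it under the two keeper toes until it is home against the stop screw. Then push the brass taper wedge in behind its round end until the wedge is tight and holds the pedestal on the stop, and let go. Feel for the stop and for the wedge tightening instead of forcing them, keep the pedestal upright, and leave the things lying round the fixture where they are.

Things in the scene. Friction and masses are not known exactly. Their poses are not given: they have to be found in the camera images.
- fixture: Drilling fixture bolted to the bench: green plate 12 mm thick with a bright steel track. Origin on the bench under the track's centre line; x across the track, y along it (the pedestal slides in towards +y), z up. All mm below are in this frame. Plate x -98..48, y -77..87, top z 12. Two low green cheeks x -94..-34, y -39..4, top z 26, guide the wedge.
- track_start (a point): Point on the track's surface (z 12) on its centre line, at y -32 in the fixture's frame: a pedestal set down with its origin here lies free, its flat end 8 mm short of the seat's flared mouth. Axes as the fixture's.
- seat_mouth (a point): Start of the undercut seat: (0, 14, 12) in the fixture's frame, axes the same. From here to y 60 guide rails stand at x -26 and +26 (52 wide); before it, y 8..14, they flare out at 45 degrees. Two dark keeper toes on the rails, y 8..60, underside z 22, top z 30 (screw heads 33), reach in over the foot to x -18 and +18.
- stop_nominal (a point): Middle setting of the stop screw's nose: (0, 58, 16.5) in the fixture's frame, fixed to it. The steel screw, 8 mm thick, sticks out of the green stop block (x -18..18, y 67..81, top z 29, screw heads 32) towards -y. Its real nose lies up to 5 mm before or beyond this point, differs each time, is not given and must be felt. A seated pedestal's origin is 32 mm before the nose.
- pedestal_centre (a point): Centre (half-way up, 29.5 mm above the underside) of the loose grey cast bearing pedestal, 59 mm high, about 0.42 kg; y points to the foot's flat end, z up. Upright body x -15..15, y -17..17, flat-sided to 44 mm above the underside, then an arched top (axis y); grip across x or y. In the seat keep fingertips 23 mm or more above the underside to clear toes and stop block.
- pedestal_flat_end (a point): Middle of the flat end face of the pedestal's foot, 4 mm above the underside, 32 mm ahead of the centre along y; axes as the pedestal's. The foot is 8 mm thick, 50 wide, 70 long (y -38..32 from the centre); flat end with 5 mm chamfered corners, other end half round (radius 25).
- pedestal: The same pedestal; origin on the underside of the foot, right below point pedestal_centre, same axes.
- wedge (a joint): Brass taper wedge's slide across the track along the fixture's +x, in m: 0 drawn back, 0.076 full in; starts at 0 to 0.006, clear of the foot's path. Slides with about 3 N friction, stays where left. Its face rises 1 in 3 towards the tail; it meets the round end of a pedestal on its stop between 0.032 and 0.070, then tightens and stays tight. A push of 10 to 14 N in all makes it tight.
- wedge_knob (a point): Middle of the black wedge knob, an upright cylinder 18 mm in diameter, z 30..56 in the fixture's frame (this point z 43), at y -19 and x -80 mm plus the wedge's travel. Axes as the fixture's. The wedge itself is 9 mm high, its tip 46 mm ahead of the knob; faces oiled (friction about 0.2), as are track, rails and toes.
- nut_tin: Bystander: round grey tin of nuts, 74 mm across, 45 high; origin at the centre of its underside.
- bolt: Bystander: hexagon bolt with nut lying on the bench, 27 x 70 x 23 mm; origin at the centre of its underside.
- try_square: Bystander: engineer's try square lying on the bench, 100 x 159 x 18 mm; origin at the centre of its underside.
- oil_can: Bystander: copper oil can, 76 x 91 mm, 177 high; origin at the centre of its underside.

How it is judged:
By the outcome, as a careful person would: the job done as asked, in the order asked, and still so for the second after the job is handed in, with the robot touching nothing.
It also fails if it takes over 61 s, if anything falls off the work surface, if the arm or the gripper's body presses on something with over 40 N, if the wrist force passes 120 N, or if a joint passes its speed limit or range.

### The arm

A 7-joint arm with a two-finger parallel gripper is mounted at the origin on a cart in front of the work surface, level with it; the furniture and walls round the work are solid. World frame = base frame: x ahead of the robot, y to its left, z up, the work surface at z = 0. Lengths are in m, angles in rad, forces in N, time in s.
With the tool pointing down it reaches from about 0.425 to 0.925 m from the base axis. Payload 6.8 kg.
Tool frame: the origin (TCP) lies at the very end of the fingers, on their centre line; the grasp point (between the pads) lies 19 mm behind it; z points along the fingers, y is the line along which they close (so a half turn about z gives the same grasp; the last joint's range is limited). The gripper opens to 85 mm and grips with 20 to 120 N. Pads are 22 mm wide; open, the fingers measure 114 mm over their backs; the gripper's body (76 mm by 85 mm) begins 54 mm behind the grasp point. The pads swing forward as they close: fully open they stand 13 mm farther back than shut.
Start: joints at [-1.284, 0.477, 0.022, 1.555, -0.011, 1.109, -0.083], TCP at [0.26, 0.623, 0.231] pointing down, gripper open.
Joint ranges: [-2.96, 2.96], [-0.34, 2.1], [-1.41, 1.46], [0.24, 2.44], [-1.37, 4.51], [0.17, 1.92], [-2.96, 2.96]. Speed limits (rad/s): [2.39, 2.39, 3.14, 3.14, 3.14, 3.14, 3.14].

### API

Orientations are given as a unit quaternion [w, x, y, z].
In Python, from station import telemetry, viewer, job, search_frame, cut_out gives the robot as it stands. The module is installed in compiled form; this text tells all that it offers.
- The arm moves only by the shell command python3 -m crank 'ROWS' [FORCE]. ROWS is JSON, a list of rows, each an object with "delta_rot": the turn, a rotation vector about the tool's x, y, z in degrees, a list of three; "xyz": the shift along the tool's x, y, z in m, a list of three; "fingers": the gripper command: -1 is fully open, 1 is shut, values between are in proportion. In form: [{"delta_rot": [ax, ay, az], "xyz": [dx, dy, dz], "fingers": fingers}, ...]. A call has 1 to 10 rows; each row is the pose to reach, as a shift and turn from the pose commanded when the call began, along the tool's axes at that moment; what a row does not reach only later rows make up. A row lasts 1/10 s, in which the tool goes at most 50 mm and 8.59 degrees, less where a joint would pass 70% of its speed; a pose out of reach is approached as far as the arm can. A call with a gripper value outside its range is refused whole. The fingers move at their own pace and stop on an object; FORCE is the grip in N (left out, the last holds). Time passes only in rows, so rows that repeat a pose let the fingers close. It gives the time, the measured TCP pose, the force, the opening and the grip force at its end, in the units of the state.
- telemetry.get_obs(): the state, without advancing time (a new reading comes with each control period).
- viewer.read_camera(name): name is "side" or "top" or "wrist"; returns a dict with "img" (480x640x3 uint8, red, green, blue), "fx", "fy", "cx", "cy" (pixels), "k1" (the pictures are not rectified: a ray, as slopes to the right and down, at radius r is drawn at 1 + k1 r^2 times it, then the intrinsics apply), "origin" and "rotation" of the camera in the world. Camera axes: x right, y up, looking along -z (the intrinsics and any distortion apply to the point x, -y, -z); pixel columns grow to the right and rows downward; lengths in m; the calibration is good to about 2 mm. A picture is of the moment at which its call begins. There is no depth.
- job.hand_in(): hands the job in; it is judged then, once.
Trained networks look in the newest picture that a camera, given by its name, has taken for a name from the list of things; names that differ only in an ending like _2 or _b are one class to them, and where a whole thing is asked for, a point or a joint stands for the part that bears it (a point fixed in the world has none). Each returns a list of dicts, best first, with "score" (0 to 1); they miss things now and then, are a little off and sometimes report something else, mostly with a low value. They report only what shows in the picture. A call takes as long as a camera call.
- search_frame(camera, thing): "pixel" ([column, row] in pixels, amid what is visible of it).
- cut_out(camera, thing): "pixels" (480x640 bool, what is visible of it) and "pixel" ([column, row] in pixels, amid what is visible of it).
The state is a dict: "t": time; "q": joint angles; "joint_vel": joint speeds; "joint_torque": joint torques, N m; "eef_pos": TCP position; "tool_rot": TCP orientation; "contact_force": force on the tool from outside, world axes, zero at the start; "torque": the same for the moment, N m; "gripper_width": opening from 0.0 (shut) to 1.0 (fully open); "grasp_force": force on a finger pad.
Only numpy, scipy, OpenCV 4.12 (cv2) and the standard library are available. Lean on these libraries where they do the work, as an engineer would, in place of code of your own. Each camera call takes 0.05 s, during which the arm holds its last target. There are 200 camera calls.

## Working session

There is one attempt and no reset: what is moved stays moved. The work goes in short steps, Python scripts to look and compute and a shell command to move; the robot and the scene stay as the last step left them, time stands still between calls to the robot, and variables do not carry over. Pictures are saved under pics/ and viewed, at most 10 in all, crops included, and the job is handed in when it is done.

```bash
mkdir -p pics; cat > h.py <<'E'
import numpy as np, cv2
from station import telemetry, viewer, job, search_frame, cut_out
def cam(n): return viewer.read_camera(n)
def ray(c,p):
    u=np.array([(p[0]-c['cx'])/c['fx'],(p[1]-c['cy'])/c['fy']]); s=u.copy()
    for _ in range(20): s=u/(1+c['k1']*(s@s))
    d=np.array(c['rotation'])@np.array([s[0],-s[1],-1.]); return np.array(c['origin']),d
def onz(c,p,z):
    o,d=ray(c,p); return o+d*(z-o[2])/d[2]
def proj(c,P):
    v=(np.array(P)-np.array(c['origin']))@np.array(c['rotation']); s=np.array([v[0],-v[1]])/-v[2]
    s=s*(1+c['k1']*(s@s)); return np.array([s[0]*c['fx']+c['cx'],s[1]*c['fy']+c['cy']])
def save(c,n): cv2.imwrite('pics/'+n+'.png',c['img'][:,:,::-1])
E
python3 - <<'E'
from h import *
o=telemetry.get_obs(); print({k:np.round(v,3) for k,v in o.items()})
for n in ('top','side'):
    c=cam(n); save(c,n+'1'); print(n,np.round(c['origin'],3),np.round(c['rotation'],3).tolist(),c['fx'],c['k1'])
    for t in ('fixture','pedestal','pedestal_flat_end','pedestal_centre','wedge_knob','wedge','seat_mouth','nut_tin','oil_can'):
        try:
            r=search_frame(n,t)
            print(t,[(np.round(x['pixel']).tolist(),round(x['score'],2),np.round(onz(c,x['pixel'],0.03),3).tolist()) for x in r[:3]])
        except Exception as e: print(t,e)
E
```

```text
{'t': np.float64(0.0), 'q': array([-1.284,  0.478,  0.022,  1.556, -0.012,  1.109, -0.083]), 'joint_vel': array([-0.002,  0.   , -0.   ,  0.001,  0.   , -0.   ,  0.   ]), 'joint_torque': array([ 1.0000e-03, -5.9646e+01,  1.6080e+00, -2.8119e+01,  1.2000e-02,
        9.0000e-03,  0.0000e+00]), 'eef_pos': array([0.259, 0.623, 0.23 ]), 'tool_rot': array([-0.   ,  0.196,  0.981, -0.001]), 'contact_force': array([-0.48 , -0.814,  0.262]), 'torque': array([-0.027, -0.025, -0.007]), 'grasp_force': np.float64(0.0), 'gripper_width': np.float64(0.998)}
top [ 0.265 -0.     1.5  ] [-0.695, -0.064, 0.066, 0.713] 617.0689103876481 -0.02598424907662689
fixture matmul: Input operand 1 has a mismatch in its core dimension 0, with gufunc signature (n?,k),(k,m?)->(n?,m?) (size 3 is different from 4)
pedestal matmul: Input operand 1 has a mismatch in its core dimension 0, with gufunc signature (n?,k),(k,m?)->(n?,m?) (size 3 is different from 4)
pedestal_flat_end matmul: Input operand 1 has a mismatch in its core dimension 0, with gufunc signature (n?,k),(k,m?)->(n?,m?) (size 3 is different from 4)
pedes
[... 1482 characters left out ...]
1 has a mismatch in its core dimension 0, with gufunc signature (n?,k),(k,m?)->(n?,m?) (size 3 is different from 4)
wedge matmul: Input operand 1 has a mismatch in its core dimension 0, with gufunc signature (n?,k),(k,m?)->(n?,m?) (size 3 is different from 4)
seat_mouth matmul: Input operand 1 has a mismatch in its core dimension 0, with gufunc signature (n?,k),(k,m?)->(n?,m?) (size 3 is different from 4)
nut_tin matmul: Input operand 1 has a mismatch in its core dimension 0, with gufunc signature (n?,k),(k,m?)->(n?,m?) (size 3 is different from 4)
oil_can matmul: Input operand 1 has a mismatch in its core dimension 0, with gufunc signature (n?,k),(k,m?)->(n?,m?) (size 3 is different from 4)
```

```bash
python3 - <<'E'
s=open('h.py').read()
s=s.replace("def cam(n): return viewer.read_camera(n)","""from scipy.spatial.transform import Rotation as R
def Q(q): return R.from_quat([q[1],q[2],q[3],q[0]])
def cam(n):
    c=dict(viewer.read_camera(n)); c['rotation']=Q(c['rotation']).as_matrix(); return c""")
open('h.py','w').write(s)
E
python3 - <<'E'
from h import *
for n in ('top','side'):
    c=cam(n); save(c,n+'1'); print(n)
    for t in ('fixture','pedestal','pedestal_flat_end','pedestal_centre','wedge_knob','wedge','nut_tin','oil_can','bolt','try_square'):
        r=search_frame(n,t)
        print(t,[(np.round(x['pixel']).tolist(),round(x['score'],2),np.round(onz(c,x['pixel'],0.03),3).tolist()) for x in r[:3]])
E
```

```text
top
fixture [([270.0, 238.0], 0.66, [0.526, 0.093, 0.03])]
pedestal [([372.0, 250.0], 0.56, [0.492, -0.151, 0.03])]
pedestal_flat_end [([377.0, 248.0], 0.89, [0.496, -0.165, 0.03])]
pedestal_centre [([373.0, 249.0], 0.67, [0.493, -0.155, 0.03])]
wedge_knob [([285.0, 251.0], 0.61, [0.493, 0.057, 0.03])]
wedge [([280.0, 250.0], 0.54, [0.496, 0.069, 0.03])]
nut_tin [([152.0, 218.0], 0.62, [0.584, 0.38, 0.03])]
oil_can [([438.0, 215.0], 0.98, [0.573, -0.316, 0.03])]
bolt [([163.0, 262.0], 0.67, [0.473, 0.351, 0.03])]
try_square [([450.0, 249.0], 0.82, [0.49, -0.339, 0.03])]
side
fixture [([286.0, 269.0], 0.76, [0.506, 0.128, 0.03])]
pedestal [([359.0, 226.0], 0.84, [0.498, -0.15, 0.03])]
pedestal_flat_end [([362.0, 229.0], 0.97, [0.482, -0.136, 0.03])]
pedestal_centre [([360.0, 230.0], 0.6, [0.483, -0.128, 0.03])]
wedge_knob [([307.0, 258.0], 0.62, [0.497, 0.065, 0.03]), ([363.0, 196.0], 0.31, [0.592, -0.338, 0.03])]
wedge [([313.0, 257.0], 0.74, [0.491, 0.053, 0.03])]
nut_tin [([160.0, 316.0], 0.9, [0.572, 0.39, 0.03]), ([285.0, 267.0], 0.18, [0.51, 0.123, 0.03])]
oil_can [([365.0, 198.0], 0.64, [0.581, -0.329, 0.03]), ([213.0, 333.0], 0.57, [0.466, 0.377, 0.03])]
bolt [([213.0, 334.0], 0.92, [0.462, 0.381, 0.03])]
try_square [([400.0, 215.0], 0.61, [0.449, -0.268, 0.03])]
```

View pics/top1.png

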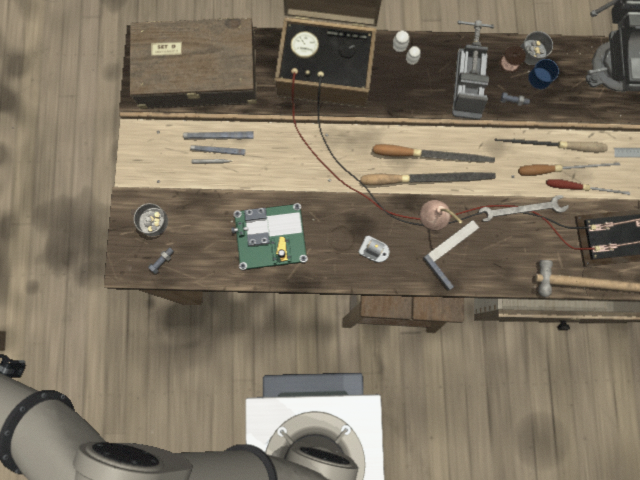

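View pics/side1.png

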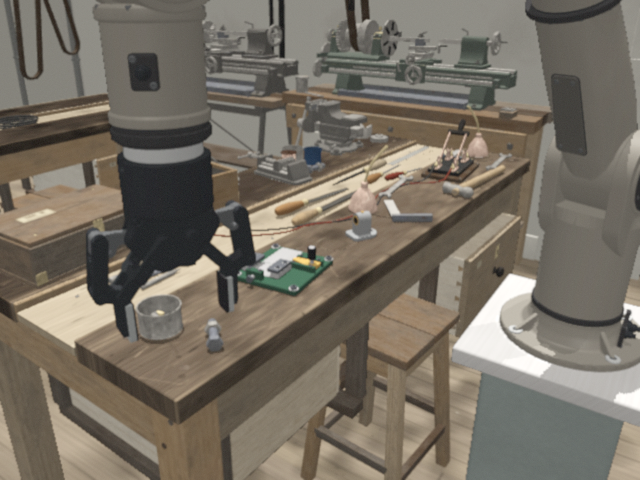

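The top view shows the fixture at about (270,238), its track running image-horizontal with the stop at the left (+y world). The knob is at (285,251), on the near side. The pedestal is at (374,249), with the oil can and try square to its right. The side view agrees and shows the pedestal upright. Next I'll fly over for close views.

```bash
python3 -m crank '[{"delta_rot":[0,0,-10],"xyz":[-0.19,-0.2,-0.05],"fingers":-1},{"delta_rot":[0,0,-22],"xyz":[-0.376,-0.407,-0.05],"fingers":-1},{"delta_rot":[0,0,-22],"xyz":[-0.376,-0.407,-0.05],"fingers":-1},{"delta_rot":[0,0,-22],"xyz":[-0.376,-0.407,-0.05],"fingers":-1},{"delta_rot":[0,0,-22],"xyz":[-0.376,-0.407,-0.05],"fingers":-1},{"delta_rot":[0,0,-22],"xyz":[-0.376,-0.407,-0.05],"fingers":-1},{"delta_rot":[0,0,-22],"xyz":[-0.376,-0.407,-0.05],"fingers":-1},{"delta_rot":[0,0,-22],"xyz":[-0.376,-0.407,-0.05],"fingers":-1},{"delta_rot":[0,0,-22],"xyz":[-0.376,-0.407,-0.05],"fingers":-1},{"delta_rot":[0,0,-22],"xyz":[-0.376,-0.407,-0.05],"fingers":-1}]'; python3 -m crank '[{"delta_rot":[0,0,0],"xyz":[0,0,0],"fingers":-1},{"delta_rot":[0,0,0],"xyz":[0,0,0],"fingers":-1},{"delta_rot":[0,0,0],"xyz":[0,0,0],"fingers":-1},{"delta_rot":[0,0,0],"xyz":[0,0,0],"fingers":-1}]'
python3 - <<'E'
from h import *
c=cam('wrist'); save(c,'w1'); print(c['origin'],c['rotation'].round(3).tolist())
for t in ('fixture','pedestal','wedge_knob'):
    print(t,[(np.round(x['pixel']).tolist(),round(x['score'],2)) for x in search_frame('wrist',t)[:3]])
E
```

```text
t: 3.1
eef_pos: [0.4312, 0.1538, 0.2773]
tool_rot: [0.0, 0.005, 1.0, 0.0]
contact_force: [0.9, 0.4, 0.2]
gripper_width: 1.001
grasp_force: 0.0
t: 3.5
eef_pos: [0.4303, 0.1572, 0.2766]
tool_rot: [-0.0, 0.004, 1.0, 0.0]
contact_force: [-1.0, 0.6, 0.4]
gripper_width: 1.001
grasp_force: 0.0
[0.36073492 0.15765704 0.41866006] [[0.008, -0.961, -0.278], [1.0, 0.008, 0.003], [-0.0, -0.278, 0.961]]
fixture [([259.0, 290.0], 0.63)]
pedestal [([20.0, 263.0], 0.72)]
wedge_knob [([222.0, 264.0], 0.83)]
```

View pics/w1.png

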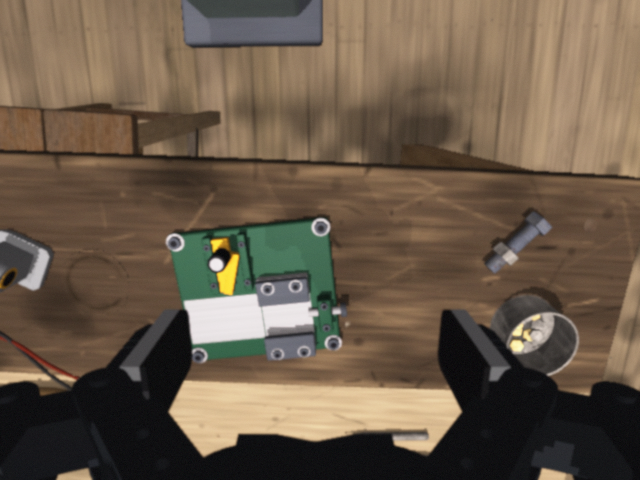

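The wrist view shows the whole fixture plate, with corners near (172,234), (328,218), (341,350) and (193,361). The knob is at (220,262) and the pedestal is at the left edge. I'll fit the plate pose, then move over the pedestal.

```bash
cat >> h.py <<'E'
from scipy.optimize import minimize
def hullmask(c,pts):
    p=np.array([proj(c,q) for q in pts]); m=np.zeros((480*4,640*4),np.uint8)
    cv2.fillConvexPoly(m,cv2.convexHull((p*4+1.5).round().astype(np.int32)),1); return cv2.resize(m,(640,480),interpolation=cv2.INTER_AREA) if 0 else cv2.resize(m.astype(np.float32),(640,480),interpolation=cv2.INTER_AREA)
def T(p,pts):
    a=p[2]; M=np.array([[np.cos(a),-np.sin(a)],[np.sin(a),np.cos(a)]]); pts=np.array(pts,float)
    return np.c_[pts[:,:2]@M.T+p[:2],pts[:,2]]
def fit(cs,masks,boxes,p0,scale=(.01,.01,.1)):
    def cost(v):
        p=np.array(p0)+v*np.array(scale); s=0
        for c,m in zip(cs,masks):
            h=np.zeros(m.shape,np.float32)
            for b in boxes: h=np.maximum(h,hullmask(c,T(p,b)))
            s+=np.abs(h-m).sum()/m.sum()
        return s
    r=minimize(cost,np.zeros(3),method='Nelder-Mead',options=dict(initial_simplex=np.array([[0,0,0],[1,0,0],[0,1,0],[0,0,1]]),xatol=.01,fatol=1e-4))
    return np.array(p0)+r.x*np.array(scale),r.fun
def box(x0,x1,y0,y1,z0,z1): return [(x,y,z) for x in(x0,x1) for y in(y0,y1) for z in(z0,z1)]
E
cat > fx.py <<'E'
from h import *
c=cam('wrist')
hsv=cv2.cvtColor(c['img'],cv2.COLOR_RGB2HSV)
g=cv2.inRange(hsv,(50,60,25),(95,255,255)); g=cv2.morphologyEx(g,cv2.MORPH_OPEN,np.ones((3,3)))
n,l,s,_=cv2.connectedComponentsWithStats(cv2.dilate(g,np.ones((9,9)))); k=1+s[1:,4].argmax(); g[l!=k]=0
m=np.zeros((480,640),np.float32); cv2.fillConvexPoly(m,cv2.convexHull(cv2.findNonZero(g)),1)
p,f=fit([c],[m],[box(-.098,.048,-.077,.087,0,.012)],[.515,.09,.07])
print('fixture',p.round(4),np.degrees(p[2]).round(2),f)
k=search_frame('wrist','wedge_knob')[0]['pixel']; print('knob meas',onz(c,k,.05),'pred0',T(p,[(-.08,-.019,.05)]))
im=c['img'].copy()
for b in (box(-.098,.048,-.077,.087,.012,.012),box(-.026,.026,.014,.06,.012,.012),box(-.004,.004,.058,.067,.0165,.0165)):
    for q in T(p,b): cv2.circle(im,tuple(int(v) for v in proj(c,q).round()),1,(255,0,0),-1)
cv2.imwrite('pics/fx.png',cv2.resize(im[190:390,130:380,::-1],None,fx=3,fy=3))
E
python3 fx.py
python3 -m crank '[{"delta_rot":[0,0,0],"xyz":[0,-0.05,0],"fingers":-1},{"delta_rot":[0,0,0],"xyz":[-0.02,-0.3,0.03],"fingers":-1},{"delta_rot":[0,0,0],"xyz":[-0.02,-0.3,0.03],"fingers":-1},{"delta_rot":[0,0,0],"xyz":[-0.02,-0.3,0.03],"fingers":-1},{"delta_rot":[0,0,0],"xyz":[-0.02,-0.3,0.03],"fingers":-1},{"delta_rot":[0,0,0],"xyz":[-0.02,-0.3,0.03],"fingers":-1},{"delta_rot":[0,0,0],"xyz":[-0.02,-0.3,0.03],"fingers":-1},{"delta_rot":[0,0,0],"xyz":[-0.02,-0.3,0.03],"fingers":-1},{"delta_rot":[0,0,0],"xyz":[-0.02,-0.3,0.03],"fingers":-1},{"delta_rot":[0,0,0],"xyz":[-0.02,-0.3,0.03],"fingers":-1}]'
cat > pd.py <<'E'
from h import *
c=cam('wrist'); 
r=cut_out('wrist','pedestal')[0]; print(r['score'],r['pixel']); m=r['pixels'].astype(np.float32)
print('at z.03',onz(c,r['pixel'],.03))
a=np.radians(np.arange(-180,1,10))
foot=[(x,y,z) for z in(0,.008) for x,y in [(.025,.027),(.02,.032),(-.02,.032),(-.025,.027)]+[(.025*np.cos(t),-.013+.025*np.sin(t)) for t in a]]
b=np.radians(np.arange(0,181,15))
body=[(x,y,z) for y in(-.017,.017) for x,z in [(.015,0),(-.015,0)]+[(.015*np.cos(t),.044+.015*np.sin(t)) for t in b]]
p0=onz(c,r['pixel'],.02)
for y0 in np.radians([-150,-90,-30,30,90,150]):
    p,f=fit([c],[m],[foot,body],[p0[0],p0[1],y0],(.01,.01,.5)); print(p.round(4),np.degrees(p[2]).round(1),round(float(f),3))
u,v=[int(t) for t in r['pixel']]; u=min(max(u,80),560); v=min(max(v,80),400)
cv2.imwrite('pics/pd.png',cv2.resize(c['img'][v-80:v+80,u-80:u+80,::-1],None,fx=3,fy=3))
E
python3 pd.py
```

```text
fixture [0.5608 0.0938 0.111 ] 6.36 0.3037971556186676
knob meas [0.48859908 0.07407361 0.05      ] pred0 [[0.4834317  0.06603893 0.05      ]]
t: 4.8
eef_pos: [0.4479, -0.1428, 0.2467]
tool_rot: [0.0, 0.004, 1.0, 0.0]
contact_force: [0.5, 0.2, -1.0]
gripper_width: 1.002
grasp_force: 0.0
0.86 [298.2, 250.2]
at z.03 [ 0.49116516 -0.15795022  0.03      ]
[ 0.4965 -0.1595 -3.6412] -208.6 0.127
[ 0.4974 -0.1582 -0.4995] -28.6 0.025
[ 0.4974 -0.1582 -0.4998] -28.6 0.025
[ 0.4974 -0.1584 -0.4934] -28.3 0.025
[ 0.4963 -0.1602  2.6633] 152.6 0.127
[ 0.4967 -0.1593  2.6795] 153.5 0.129
```

View pics/fx.png

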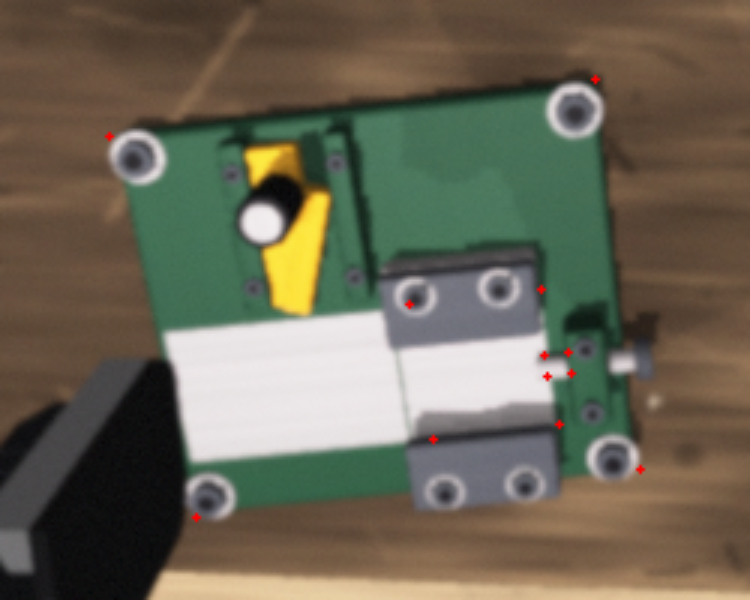

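View pics/pd.png

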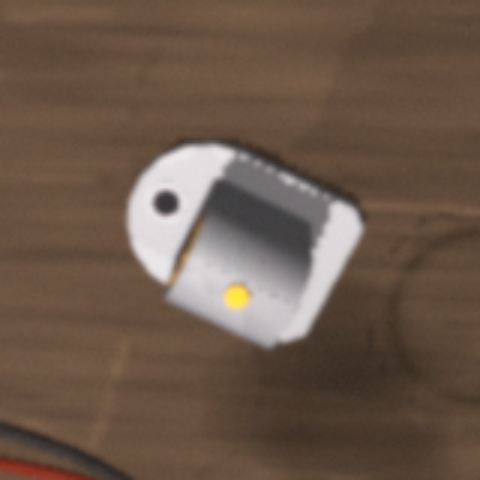

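The fixture crop shows the plate, but my fit is off. The red dots sit 10–40 crop px away from the real corners, because the finger contaminated the mask. The pedestal crop shows it upright with its flat end toward lower right, which agrees with the fit (0.497, -0.158, -28.5°). I'll refit the fixture from the saved image with the finger masked out.

```bash
cat > fx2.py <<'E'
from h import *
c=cam('wrist'); c['origin']=np.array([0.36073492,0.15765704,0.41866006]); 
Rm=np.array([[0.008,-0.961,-0.278],[1,.008,.003],[0,-.278,.961]]); c['rotation']=R.from_matrix(Rm).as_matrix()
img=cv2.imread('pics/w1.png'); hsv=cv2.cvtColor(img,cv2.COLOR_BGR2HSV)
g=cv2.inRange(hsv,(50,90,25),(95,255,255)); g=cv2.morphologyEx(g,cv2.MORPH_OPEN,np.ones((3,3)))
g[:210]=0; g[375:]=0; g[:,:160]=0; g[:,360:]=0; g[310:375,:195]=0
h=cv2.convexHull(cv2.findNonZero(g)); m=np.zeros((480,640),np.float32); cv2.fillConvexPoly(m,h,1)
print(cv2.approxPolyDP(h,4,True).squeeze().tolist())
V=np.ones((480,640),np.float32); V[300:,:197]=0
plate=box(-.098,.048,-.077,.087,0.004,.012)
def cost(v):
    p=np.array([.53,.09,.08])+v*[.01,.01,.05]; return (np.abs(hullmask(c,T(p,plate))-m)*V).sum()/m.sum()
best=min((minimize(cost,s,method='Nelder-Mead',options=dict(initial_simplex=np.array(s)+np.array([[0,0,0],[1,0,0],[0,1,0],[0,0,1]]))) for s in ([0,0,0],[-1,.5,.3])),key=lambda r:r.fun)
p=np.array([.53,.09,.08])+best.x*[.01,.01,.05]; print(p.round(4),np.degrees(p[2]).round(2),best.fun)
print('knob',onz(c,[217.5,263.5],.056),T(p,[(-.08,-.019,.056)]))
def dots(cc,im,p,out,roi):
    for b in (box(-.098,.048,-.077,.087,.012,.012),box(-.052,-.018,.008,.06,.03,.03),box(.018,.05,.008,.06,.03,.03),box(-.026,.026,-.077,.06,.012,.012),box(-.018,.018,.067,.081,.029,.029),[(-.08,-.019,.056)]):
        for q in T(p,b): cv2.circle(im,tuple(int(v) for v in proj(cc,q).round()),0,(0,0,255),-1)
    a,b_,d,e=roi; cv2.imwrite(out,cv2.resize(im[a:b_,d:e],None,fx=3,fy=3))
dots(c,img,p,'pics/fx2.png',(190,390,130,380))
E
python3 fx2.py
```

```text
[[338, 333], [322, 347], [209, 358], [178, 283], [173, 253], [183, 233], [310, 220], [328, 236]]
[0.5614 0.0923 0.0921] 5.28 0.061939552426338196
knob [0.48674673 0.06782304 0.056     ] [[0.48348906 0.06601838 0.056     ]]
```

View pics/fx2.png

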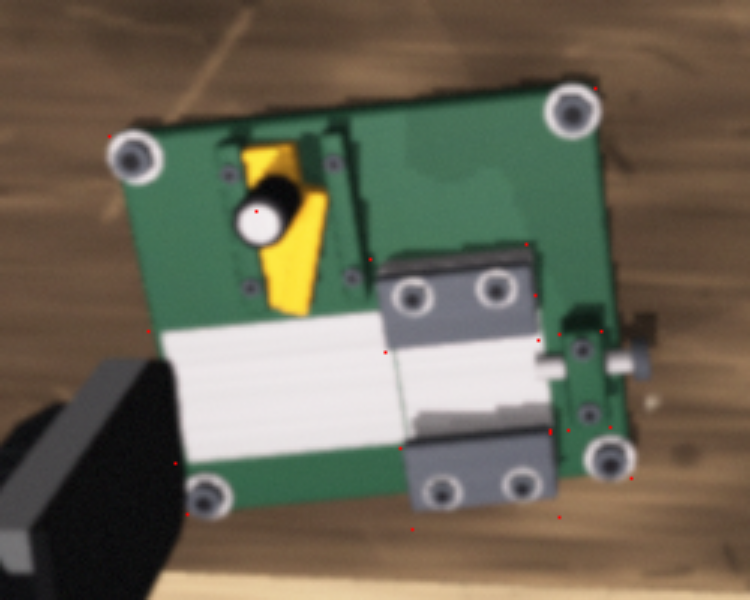

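The refit is close (0.561, 0.092, 5.3°), and I'll refine it from a closer view while carrying the part. First the grasp.

```bash
python3 -m crank '[{"delta_rot":[0,0,14],"xyz":[-0.03,-0.01,0.04],"fingers":-1},{"delta_rot":[0,0,28],"xyz":[-0.05,-0.015,0.08],"fingers":-1},{"delta_rot":[0,0,28],"xyz":[-0.05,-0.015,0.12],"fingers":-1},{"delta_rot":[0,0,28],"xyz":[-0.05,-0.015,0.14],"fingers":-1},{"delta_rot":[0,0,28],"xyz":[-0.05,-0.015,0.14],"fingers":-1},{"delta_rot":[0,0,28],"xyz":[-0.05,-0.015,0.14],"fingers":-1}]' 60; python3 -m crank '[{"delta_rot":[0,0,0],"xyz":[0,0,0],"fingers":-1}]'
```

```text
t: 5.55
eef_pos: [0.4977, -0.1597, 0.1072]
tool_rot: [-0.0, 0.246, 0.969, -0.0]
contact_force: [0.3, -0.4, 0.2]
gripper_width: 0.999
grasp_force: 0.0
t: 5.65
eef_pos: [0.4986, -0.1601, 0.1083]
tool_rot: [0.001, 0.247, 0.969, 0.0]
contact_force: [0.2, 0.3, -0.1]
gripper_width: 1.003
grasp_force: 0.0
```

```bash
python3 -m crank '[{"delta_rot":[0,0,0],"xyz":[0.0015,0.001,0.04],"fingers":-1},{"delta_rot":[0,0,0],"xyz":[0.0015,0.001,0.07],"fingers":-1},{"delta_rot":[0,0,0],"xyz":[0.0015,0.001,0.083],"fingers":-1},{"delta_rot":[0,0,0],"xyz":[0.0015,0.001,0.083],"fingers":-1},{"delta_rot":[0,0,0],"xyz":[0.0015,0.001,0.083],"fingers":1},{"delta_rot":[0,0,0],"xyz":[0.0015,0.001,0.083],"fingers":1},{"delta_rot":[0,0,0],"xyz":[0.0015,0.001,0.083],"fingers":1},{"delta_rot":[0,0,0],"xyz":[0.0015,0.001,0.083],"fingers":1},{"delta_rot":[0,0,0],"xyz":[0.0015,0.001,0.083],"fingers":1},{"delta_rot":[0,0,0],"xyz":[0.0015,0.001,0.083],"fingers":1}]' 60;  python3 -m crank '[{"delta_rot":[0,0,0],"xyz":[0,0,0],"fingers":1},{"delta_rot":[0,0,0],"xyz":[0,0,0],"fingers":1}]'
```

```text
t: 6.65
eef_pos: [0.4974, -0.1586, 0.0249]
tool_rot: [0.001, 0.247, 0.969, 0.0]
contact_force: [-1.0, 0.6, 7.8]
gripper_width: 0.388
grasp_force: 59.9
t: 6.85
eef_pos: [0.4975, -0.1586, 0.0249]
tool_rot: [0.001, 0.247, 0.969, 0.0]
contact_force: [-0.6, 0.0, 7.9]
gripper_width: 0.39
grasp_force: 59.9
```

```bash
python3 -m crank '[{"delta_rot":[0,0,0],"xyz":[0,0,-0.04],"fingers":1},{"delta_rot":[0,0,0],"xyz":[0,0,-0.08],"fingers":1},{"delta_rot":[0,0,-8],"xyz":[0.01,0.03,-0.11],"fingers":1},{"delta_rot":[0,0,-16],"xyz":[0.02,0.07,-0.14],"fingers":1},{"delta_rot":[0,0,-24],"xyz":[0.03,0.11,-0.155],"fingers":1},{"delta_rot":[0,0,-30],"xyz":[0.04,0.15,-0.155],"fingers":1},{"delta_rot":[0,0,-34],"xyz":[0.045,0.19,-0.155],"fingers":1},{"delta_rot":[0,0,-34],"xyz":[0.045,0.213,-0.155],"fingers":1},{"delta_rot":[0,0,-34],"xyz":[0.045,0.213,-0.155],"fingers":1},{"delta_rot":[0,0,-34],"xyz":[0.045,0.213,-0.155],"fingers":1}]';  python3 -m crank '[{"delta_rot":[0,0,0],"xyz":[0,0,0],"fingers":1},{"delta_rot":[0,0,0],"xyz":[0,0,0],"fingers":1},{"delta_rot":[0,0,0],"xyz":[0,0,0],"fingers":1}]'
python3 - <<'E'
from h import *
import pickle
c=cam('wrist'); save(c,'w2'); pickle.dump(c,open('w2.pkl','wb'))
o=telemetry.get_obs(); print(c['origin'],o['eef_pos'],o['tool_rot'])
E
```

```text
t: 7.85
eef_pos: [0.5583, 0.0502, 0.1782]
tool_rot: [-0.001, -0.047, 0.999, -0.0]
contact_force: [-0.6, -0.6, -5.5]
gripper_width: 0.387
grasp_force: 62.4
t: 8.15
eef_pos: [0.5588, 0.0491, 0.1787]
tool_rot: [-0.0, -0.046, 0.999, -0.0]
contact_force: [0.1, -0.3, -4.7]
gripper_width: 0.394
grasp_force: 62.4
[0.48948602 0.04248514 0.32081383] [0.55885748 0.04931544 0.17874055] [-8.14788236e-05 -4.62552829e-02  9.98929647e-01 -4.50279970e-05]
```

View pics/w2.png

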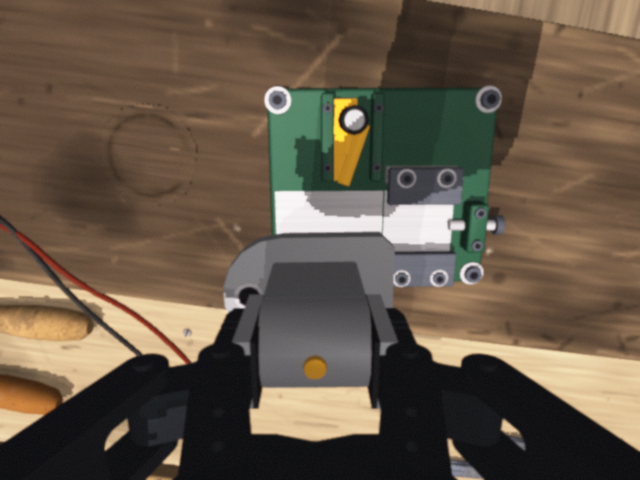

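The carried pedestal is upright in the jaws and square to the image. The fixture features are clear: toes at about (425,185) and (422,270), the screw nose at (450,225) and the knob at (353,120). I'll enlarge this to pick points.

```bash
python3 -c "
import cv2; i=cv2.imread('pics/w2.png'); cv2.imwrite('pics/w2c.png',cv2.resize(i[87:287,262:512],None,fx=3,fy=3,interpolation=cv2.INTER_CUBIC))"
```

```text
(no output)
```

View pics/w2c.png

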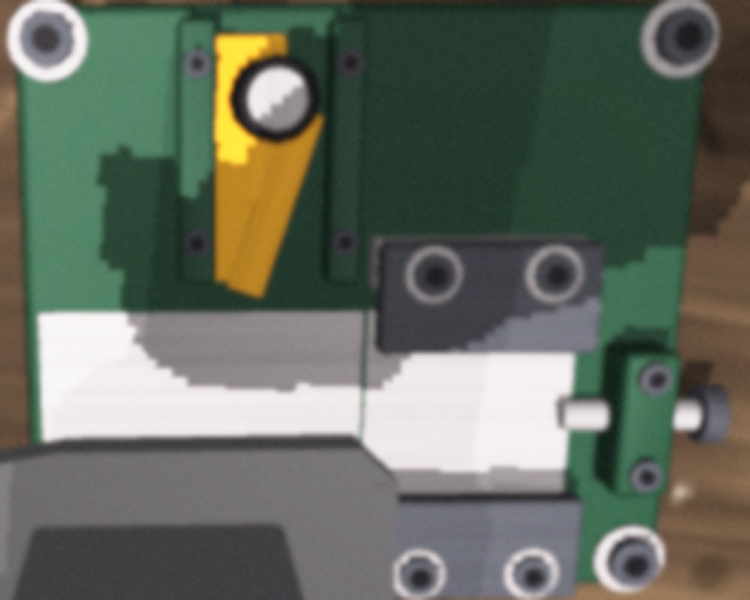

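```bash
cat > fx3.py <<'E'
from h import *
import pickle
from scipy.optimize import least_squares
c=pickle.load(open('w2.pkl','rb'))
F=lambda u,v: np.array([262+(u+.5)/3-.5,87+(v+.5)/3-.5])
pts=[((378,352),(-.018,.008,.03)),((600,347),(-.018,.06,.03)),((580,498),(.018,.06,.03)),((680,355),(-.018,.081,.029)),((665,492),(.018,.081,.029)),((612,490),(.018,.067,.029)),((357,280),(-.034,.004,.026)),((180,278),(-.034,-.039,.026))]
lin=[((22,150),1,-.077,.012),((33,400),1,-.077,.012),((700,120),1,.087,.012),((662,515),1,.087,.012),((277,97),1,-.019,.056),((300,6),0,-.098,.012),((560,8),0,-.098,.012)]
def loc(p,uv,z):
    q=onz(c,F(*uv),z)[:2]-p[:2]; a=p[2]; return np.array([[np.cos(a),np.sin(a)],[-np.sin(a),np.cos(a)]])@q
def res(p):
    r=[]
    for uv,P in pts: r+=list(loc(p,uv,P[2])-np.array(P[:2]))
    for uv,k,v,z in lin: r.append(loc(p,uv,z)[k]-v)
    return np.array(r)*1000
s=least_squares(res,[.561,.092,.092],loss='soft_l1'); p=s.x; print(p.round(4),np.degrees(p[2]).round(2)); print(res(p).round(1))
print('nose',loc(p,(560,412),.0165)*1000,'knob',loc(p,(277,97),.056)*1000)
# held pedestal: front corner points of foot
o=telemetry.get_obs(); t=o['eef_pos']; M=Q(o['tool_rot']).as_matrix(); print('tool y ang',np.degrees(np.arctan2(M[1,1],M[0,1])),'need',90+np.degrees(p[2]))
zt=t[2]-.0249+.008
for uv in ((358,437),(400,485),(60,440),): print('foot pt rel TCP along fixture x,y mm',(loc(p,uv,zt)-T([0,0,-p[2]],[np.r_[t[:2]-p[:2],0]])[0,:2])*1000)
g=T(p,[(0,-.032,0)])[0]; print('start',g, 'shift tool', M.T@np.r_[g[:2]-t[:2],0])
E
python3 fx3.py
```

```text
[0.5606 0.0922 0.0949] 5.44
[ 0.2  0.3 -1.   0.4  0.2 -0.9  1.1 -0.9 -0.9 -0.8 -1.5  0.1 -0.2 -0.7
 -0.7  0.9  1.5  2.3 -1.1  0.2 -0.   2.2  2.5]
nose [5.17038236e-02 5.67317977e+01] knob [-75.41624404 -19.01070153]
tool y ang 95.30235732296042 need 95.43633121923685
foot pt rel TCP along fixture x,y mm [-26.95328219  25.52786253]
foot pt rel TCP along fixture x,y mm [-20.38558908  31.34866361]
foot pt rel TCP along fixture x,y mm [-26.64191236 -13.33837978]
start [0.56358506 0.0602968  0.        ] shift tool [-5.72215556e-03  1.04974865e-02 -1.82053029e-06]
```

```bash
python3 -m crank '[{"delta_rot":[0,0,0],"xyz":[-0.0065,0.0105,0.04],"fingers":1},{"delta_rot":[0,0,-0.1],"xyz":[-0.0065,0.0105,0.08],"fingers":1},{"delta_rot":[0,0,-0.1],"xyz":[-0.0065,0.0105,0.115],"fingers":1},{"delta_rot":[0,0,-0.1],"xyz":[-0.0065,0.0105,0.132],"fingers":1},{"delta_rot":[0,0,-0.1],"xyz":[-0.0065,0.0105,0.132],"fingers":1},{"delta_rot":[0,0,-0.1],"xyz":[-0.0065,0.0105,0.132],"fingers":1}]'; cat > st.py <<'E'
from h import *
p=np.array([.5606,.0922,.0949]); o=telemetry.get_obs(); t=o['eef_pos']
l=T([0,0,-p[2]],[np.r_[t[:2]-p[:2],t[2]]])[0]*1000; f=T([0,0,-p[2]],[o['contact_force']])[0]
M=Q(o['tool_rot']).as_matrix()
print('t',round(float(o['t']),2),'TCP fix mm',l.round(1),'F fix',f.round(1),'ang',np.degrees(np.arctan2(M[1,1],M[0,1])).round(2),'grip',round(float(o['grasp_force']),1),'w',round(float(o['gripper_width']),3))
E
python3 st.py
```

```text
t: 8.8
eef_pos: [0.5651, 0.0609, 0.0472]
tool_rot: [0.0, -0.048, 0.999, -0.0]
contact_force: [0.8, 0.2, -4.7]
gripper_width: 0.388
grasp_force: 62.2
t 8.8 TCP fix mm [  1.5 -31.6  47.2] F fix [ 0.8  0.1 -4.7] ang 95.45 grip 62.2 w 0.388
```

```bash
python3 -m crank '[{"delta_rot":[0,0,0],"xyz":[0.0005,0,0.006],"fingers":1},{"delta_rot":[0,0,0],"xyz":[0.0005,0,0.009],"fingers":1},{"delta_rot":[0,0,0],"xyz":[0.0005,0,0.01],"fingers":1},{"delta_rot":[0,0,0],"xyz":[0.0005,0,0.01],"fingers":1}]'; python3 st.py
```

```text
t: 9.2
eef_pos: [0.5643, 0.0613, 0.037]
tool_rot: [0.0, -0.048, 0.999, 0.0]
contact_force: [0.2, 0.5, -5.1]
gripper_width: 0.389
grasp_force: 62.4
t 9.2 TCP fix mm [  0.8 -31.2  37. ] F fix [ 0.3  0.5 -5.1] ang 95.48 grip 62.4 w 0.389
```

```bash
python3 -m crank '[{"delta_rot":[0,0,0],"xyz":[0,0,0.0005],"fingers":1},{"delta_rot":[0,0,0],"xyz":[0,0,0.001],"fingers":1}]'; python3 st.py; python3 -m crank '[{"delta_rot":[0,0,0],"xyz":[0,0,0.0005],"fingers":1},{"delta_rot":[0,0,0],"xyz":[0,0,0.001],"fingers":1}]'; python3 st.py
```

```text
t: 9.4
eef_pos: [0.5643, 0.0613, 0.0369]
tool_rot: [0.0, -0.048, 0.999, 0.0]
contact_force: [-5.5, -0.4, 12.6]
gripper_width: 0.391
grasp_force: 64.5
t 9.4 TCP fix mm [  0.8 -31.1  36.9] F fix [-5.5  0.2 12.6] ang 95.48 grip 64.5 w 0.391
t: 9.6
eef_pos: [0.5644, 0.0612, 0.0369]
tool_rot: [0.0, -0.048, 0.999, 0.001]
contact_force: [-9.4, -0.1, 23.8]
gripper_width: 0.391
grasp_force: 65.8
t 9.6 TCP fix mm [  0.8 -31.2  36.9] F fix [-9.4  0.8 23.8] ang 95.47 grip 65.8 w 0.391
```

```bash
python3 -m crank '[{"delta_rot":[0,0,0],"xyz":[0,0,-0.0015],"fingers":1},{"delta_rot":[0,0,0],"xyz":[0.0003,0.003,-0.0015],"fingers":1},{"delta_rot":[0,0,0],"xyz":[0.0003,0.006,-0.0015],"fingers":1},{"delta_rot":[0,0,0],"xyz":[0.0003,0.008,-0.0015],"fingers":1},{"delta_rot":[0,0,0],"xyz":[0.0003,0.01,-0.0015],"fingers":1},{"delta_rot":[0,0,0],"xyz":[0.0003,0.012,-0.0015],"fingers":1}]' 25; python3 st.py; python3 -m crank '[{"delta_rot":[0,0,0],"xyz":[0,0.002,0],"fingers":1},{"delta_rot":[0,0,0],"xyz":[0,0.004,0],"fingers":1},{"delta_rot":[0,0,0],"xyz":[0,0.006,0],"fingers":1}]'; python3 st.py
```

```text
t: 10.2
eef_pos: [0.5639, 0.0725, 0.037]
tool_rot: [0.001, -0.047, 0.999, -0.0]
contact_force: [0.7, -3.0, 6.2]
gripper_width: 0.387
grasp_force: 63.6
t 10.2 TCP fix mm [  1.4 -19.9  37. ] F fix [ 0.4 -3.1  6.2] ang 95.43 grip 63.6 w 0.387
t: 10.5
eef_pos: [0.5634, 0.0785, 0.037]
tool_rot: [0.001, -0.047, 0.999, -0.0]
contact_force: [0.1, -3.6, 4.9]
gripper_width: 0.392
grasp_force: 63.6
t 10.5 TCP fix mm [  1.5 -13.9  37. ] F fix [-0.3 -3.6  4.9] ang 95.44 grip 63.6 w 0.392
```

```bash
python3 -m crank '[{"delta_rot":[0,0,0],"xyz":[0,0.003,0],"fingers":1},{"delta_rot":[0,0,0],"xyz":[0,0.006,0],"fingers":1},{"delta_rot":[0,0,0],"xyz":[0,0.009,0],"fingers":1},{"delta_rot":[0,0,0],"xyz":[0,0.012,0],"fingers":1}]'; python3 st.py; python3 -m crank '[{"delta_rot":[0,0,0],"xyz":[0,0.003,0],"fingers":1},{"delta_rot":[0,0,0],"xyz":[0,0.006,0],"fingers":1},{"delta_rot":[0,0,0],"xyz":[0,0.009,0],"fingers":1},{"delta_rot":[0,0,0],"xyz":[0,0.012,0],"fingers":1},{"delta_rot":[0,0,0],"xyz":[0,0.015,0],"fingers":1}]'; python3 st.py
```

```text
t: 10.9
eef_pos: [0.5622, 0.0905, 0.0369]
tool_rot: [0.001, -0.047, 0.999, -0.0]
contact_force: [0.4, -4.0, 6.3]
gripper_width: 0.387
grasp_force: 63.6
t 10.9 TCP fix mm [ 1.4 -1.9 36.9] F fix [ 0.  -4.   6.3] ang 95.44 grip 63.6 w 0.387
t: 11.4
eef_pos: [0.5608, 0.1054, 0.0369]
tool_rot: [0.001, -0.047, 0.999, -0.0]
contact_force: [-0.5, -4.0, 5.8]
gripper_width: 0.387
grasp_force: 63.6
t 11.4 TCP fix mm [ 1.4 13.2 36.9] F fix [-0.9 -4.   5.8] ang 95.43 grip 63.6 w 0.387
```

Sliding freely. Now I'll feel for the stop.

```bash
python3 -m crank '[{"delta_rot":[0,0,0],"xyz":[0,0.001,0],"fingers":1},{"delta_rot":[0,0,0],"xyz":[0,0.002,0],"fingers":1},{"delta_rot":[0,0,0],"xyz":[0,0.003,0],"fingers":1},{"delta_rot":[0,0,0],"xyz":[0,0.004,0],"fingers":1},{"delta_rot":[0,0,0],"xyz":[0,0.005,0],"fingers":1},{"delta_rot":[0,0,0],"xyz":[0,0.006,0],"fingers":1},{"delta_rot":[0,0,0],"xyz":[0,0.007,0],"fingers":1}]'; python3 st.py; for i in 1 ; do python3 -m crank '[{"delta_rot":[0,0,0],"xyz":[0,0.001,0],"fingers":1}]'; done; python3 st.py;
```

```text
t: 12.1
eef_pos: [0.5601, 0.1123, 0.0369]
tool_rot: [0.001, -0.047, 0.999, -0.0]
contact_force: [-0.2, -2.7, 6.1]
gripper_width: 0.392
grasp_force: 63.6
t 12.1 TCP fix mm [ 1.4 20.1 36.9] F fix [-0.4 -2.6  6.1] ang 95.43 grip 63.6 w 0.392
t: 12.2
eef_pos: [0.56, 0.1133, 0.0369]
tool_rot: [0.001, -0.047, 0.999, -0.0]
contact_force: [-0.2, -4.1, 5.7]
gripper_width: 0.39
grasp_force: 63.6
t 12.2 TCP fix mm [ 1.4 21.1 36.9] F fix [-0.6 -4.   5.7] ang 95.44 grip 63.6 w 0.39
```

```bash
python3 -m crank '[{"delta_rot":[0,0,0],"xyz":[0,0.001,0],"fingers":1}]'; python3 st.py;
```

```text
t: 12.3
eef_pos: [0.5599, 0.1143, 0.0369]
tool_rot: [0.001, -0.047, 0.999, -0.0]
contact_force: [0.7, -3.5, 6.4]
gripper_width: 0.387
grasp_force: 63.6
t 12.3 TCP fix mm [ 1.4 22.1 36.9] F fix [ 0.3 -3.5  6.4] ang 95.43 grip 63.6 w 0.387
```

```bash
python3 -m crank '[{"delta_rot":[0,0,0],"xyz":[0,0.001,0],"fingers":1}]'|grep -E "pos|contact"; python3 -m crank '[{"delta_rot":[0,0,0],"xyz":[0,0.001,0],"fingers":1}]'|grep -E "pos|contact"
```

```text
eef_pos: [0.5598, 0.1153, 0.037]
contact_force: [0.4, -3.7, 6.0]
eef_pos: [0.5597, 0.1163, 0.0369]
contact_force: [1.0, -3.9, 5.8]
```

```bash
python3 -m crank '[{"delta_rot":[0,0,0],"xyz":[0,0.0007,0],"fingers":1}]'|grep -E "pos|contact"; python3 st.py
```

```text
eef_pos: [0.5596, 0.117, 0.0369]
contact_force: [0.5, -3.3, 6.3]
t 12.6 TCP fix mm [ 1.4 24.8 36.9] F fix [ 0.1 -3.3  6.3] ang 95.44 grip 63.6 w 0.39
```

```bash
python3 -m crank '[{"delta_rot":[0,0,0],"xyz":[0,0.001,0],"fingers":1}]'|grep -E "pos|contact"
```

```text
eef_pos: [0.5596, 0.1176, 0.0369]
contact_force: [0.3, -7.1, 6.8]
```

```bash
python3 -m crank '[{"delta_rot":[0,0,0],"xyz":[0,0.001,0],"fingers":1}]'|grep -E "pos|contact"
```

```text
eef_pos: [0.5596, 0.1177, 0.037]
contact_force: [1.1, -7.2, 7.3]
```

```bash
python3 -m crank '[{"delta_rot":[0,0,0],"xyz":[0,0.001,0],"fingers":1}]'|grep -E "pos|contact"
```

```text
eef_pos: [0.5595, 0.1178, 0.037]
contact_force: [1.6, -10.7, 8.1]
```

The stop is felt: motion stops at fixture y 25.5 and the force rises to 11 N. That puts the nose at about 57.5, which is consistent. I'll relax, open and lift.

```bash
python3 -m crank '[{"delta_rot":[0,0,0],"xyz":[0,-0.0015,-0.0003],"fingers":1},{"delta_rot":[0,0,0],"xyz":[0,-0.0015,-0.0003],"fingers":-1},{"delta_rot":[0,0,0],"xyz":[0,-0.0015,-0.0003],"fingers":-1},{"delta_rot":[0,0,0],"xyz":[0,-0.0015,-0.0003],"fingers":-1},{"delta_rot":[0,0,0],"xyz":[0,-0.0015,-0.0003],"fingers":-1},{"delta_rot":[0,0,0],"xyz":[0,-0.0015,-0.0003],"fingers":-1},{"delta_rot":[0,0,0],"xyz":[0,-0.0015,-0.0003],"fingers":-1}]'; python3 st.py; python3 -m crank '[{"delta_rot":[0,0,0],"xyz":[0,0,-0.04],"fingers":-1},{"delta_rot":[0,0,0],"xyz":[0,0,-0.085],"fingers":-1},{"delta_rot":[0,0,0],"xyz":[0.04,-0.015,-0.095],"fingers":-1},{"delta_rot":[0,0,0],"xyz":[0.08,-0.03,-0.095],"fingers":1},{"delta_rot":[0,0,0],"xyz":[0.12,-0.0435,-0.095],"fingers":1},{"delta_rot":[0,0,0],"xyz":[0.12,-0.0435,-0.095],"fingers":1},{"delta_rot":[0,0,0],"xyz":[0.12,-0.0435,-0.095],"fingers":1},{"delta_rot":[0,0,0],"xyz":[0.12,-0.0435,-0.095],"fingers":1},{"delta_rot":[0,0,0],"xyz":[0.12,-0.0435,-0.095],"fingers":1},{"delta_rot":[0,0,0],"xyz":[0.12,-0.0435,-0.095],"fingers":1}]'; python3 st.py
python3 - <<'E'
from h import *
c=cam('wrist'); i=c['img']; p=np.array([.5606,.0922,.0949])
for q in T(p,[(0,.0255-.013-.025,.020),(0,.0575,.0165),(-.0265,.0255,.02),(-.084,-.019,.043)]): print(proj(c,q).round())
cv2.imwrite('pics/w3.png',i[:,:,::-1])
E
```

```text
t: 13.6
eef_pos: [0.5582, 0.1192, 0.0365]
tool_rot: [-0.0, -0.048, 0.999, 0.0]
contact_force: [-1.1, 0.1, -0.0]
gripper_width: 0.999
grasp_force: 0.0
t 13.6 TCP fix mm [ 0.2 27.1 36.5] F fix [-1.   0.2 -0. ] ang 95.49 grip 0.0 w 0.999
t: 14.6
eef_pos: [0.4437, 0.0646, 0.1315]
tool_rot: [0.0, -0.048, 0.999, -0.0]
contact_force: [-0.1, 0.4, -0.4]
gripper_width: 0.004
grasp_force: 0.0
t 14.6 TCP fix mm [-118.9  -16.4  131.5] F fix [-0.   0.4 -0.4] ang 95.5 grip 0.0 w 0.004
[320. 397.]
[418. 394.]
[376. 364.]
[311. 301.]
```

View pics/w3.png

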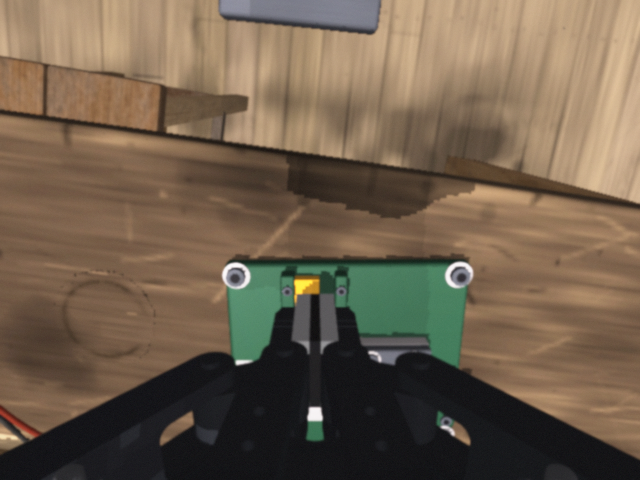

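The wrist view shows the shut fingers over the near side, centred on the wedge channel at about (315,295), and no contact anywhere. Next I'll descend behind the knob and approach it.

```bash
python3 -m crank '[{"delta_rot":[0,0,0],"xyz":[0,-0.0025,0.04],"fingers":1},{"delta_rot":[0,0,0],"xyz":[0,-0.0025,0.075],"fingers":1},{"delta_rot":[0,0,0],"xyz":[0,-0.0025,0.093],"fingers":1},{"delta_rot":[0,0,0],"xyz":[0,-0.0025,0.093],"fingers":1}]'; python3 st.py; python3 -m crank '[{"delta_rot":[0,0,0],"xyz":[-0.005,0,0],"fingers":1},{"delta_rot":[0,0,0],"xyz":[-0.01,0,0],"fingers":1},{"delta_rot":[0,0,0],"xyz":[-0.015,0,0],"fingers":1},{"delta_rot":[0,0,0],"xyz":[-0.02,0,0],"fingers":1},{"delta_rot":[0,0,0],"xyz":[-0.024,0,0],"fingers":1},{"delta_rot":[0,0,0],"xyz":[-0.028,0,0],"fingers":1},{"delta_rot":[0,0,0],"xyz":[-0.032,0,0],"fingers":1}]'; python3 st.py
```

```text
t: 15.05
eef_pos: [0.4416, 0.0613, 0.0364]
tool_rot: [-0.002, -0.048, 0.999, -0.001]
contact_force: [-0.4, -0.2, 0.1]
gripper_width: -0.002
grasp_force: 0.0
t 15.05 TCP fix mm [-121.4  -19.5   36.4] F fix [-0.4 -0.1  0.1] ang 95.48 grip 0.0 w -0.002
t: 15.75
eef_pos: [0.4744, 0.0649, 0.0384]
tool_rot: [-0.001, -0.048, 0.999, 0.0]
contact_force: [-2.7, 0.0, 1.8]
gripper_width: 0.002
grasp_force: 1.6
t 15.75 TCP fix mm [-88.4 -19.   38.4] F fix [-2.7  0.3  1.8] ang 95.48 grip 1.6 w 0.002
```

```bash
python3 -m crank '[{"delta_rot":[0,0,0],"xyz":[-0.003,0,0],"fingers":1},{"delta_rot":[0,0,0],"xyz":[-0.006,0,0],"fingers":1},{"delta_rot":[0,0,0],"xyz":[-0.009,0,0],"fingers":1},{"delta_rot":[0,0,0],"xyz":[-0.012,0,0],"fingers":1},{"delta_rot":[0,0,0],"xyz":[-0.014,0,0],"fingers":1},{"delta_rot":[0,0,0],"xyz":[-0.016,0,0],"fingers":1},{"delta_rot":[0,0,0],"xyz":[-0.018,0,0],"fingers":1}]'>/dev/null; python3 st.py; python3 -m crank '[{"delta_rot":[0,0,0],"xyz":[-0.0015,0,0],"fingers":1},{"delta_rot":[0,0,0],"xyz":[-0.003,0,0],"fingers":1},{"delta_rot":[0,0,0],"xyz":[-0.0045,0,0],"fingers":1},{"delta_rot":[0,0,0],"xyz":[-0.006,0,0],"fingers":1},{"delta_rot":[0,0,0],"xyz":[-0.0075,0,0],"fingers":1}]' >/dev/null; python3 st.py
```

```text
t 16.45 TCP fix mm [-69.8 -18.9  38.4] F fix [-2.8  2.3  0.8] ang 95.49 grip 1.5 w 0.0
t 16.95 TCP fix mm [-62.2 -19.   38.5] F fix [-3.   2.2  0.5] ang 95.49 grip 1.5 w 0.004
```

```bash
python3 -m crank '[{"delta_rot":[0,0,0],"xyz":[-0.001,0,0],"fingers":1},{"delta_rot":[0,0,0],"xyz":[-0.002,0,0],"fingers":1},{"delta_rot":[0,0,0],"xyz":[-0.003,0,0],"fingers":1},{"delta_rot":[0,0,0],"xyz":[-0.004,0,0],"fingers":1}]' >/dev/null; python3 st.py
```

```text
t 17.35 TCP fix mm [-58.3 -19.   38.5] F fix [-2.7  2.  -0.2] ang 95.48 grip 1.5 w 0.001
```

```bash
python3 -m crank '[{"delta_rot":[0,0,0],"xyz":[-0.001,0,0],"fingers":1},{"delta_rot":[0,0,0],"xyz":[-0.002,0,0],"fingers":1},{"delta_rot":[0,0,0],"xyz":[-0.003,0,0],"fingers":1}]' >/dev/null; python3 st.py
```

```text
t 17.65 TCP fix mm [-55.2 -19.   38.5] F fix [-2.2  1.6  0.9] ang 95.48 grip 1.5 w -0.003
```

```bash
python3 -m crank '[{"delta_rot":[0,0,0],"xyz":[-0.001,0,0],"fingers":1},{"delta_rot":[0,0,0],"xyz":[-0.002,0,0],"fingers":1}]' >/dev/null; python3 st.py
```

```text
t 17.85 TCP fix mm [-53.2 -19.1  38.5] F fix [-2.8  2.8 -0.4] ang 95.48 grip 1.5 w -0.001
```

```bash
python3 -m crank '[{"delta_rot":[0,0,0],"xyz":[-0.001,0,0],"fingers":1}]' >/dev/null; python3 st.py
```

```text
t 17.95 TCP fix mm [-52.4 -19.   38.5] F fix [-3.9  2.5  0.8] ang 95.48 grip 2.1 w 0.003
```

```bash
python3 -m crank '[{"delta_rot":[0,0,0],"xyz":[-0.001,0,0],"fingers":1}]' >/dev/null; python3 st.py
```

```text
t 18.05 TCP fix mm [-51.7 -19.1  38.4] F fix [-5.1  2.8  2.7] ang 95.48 grip 2.9 w 0.001
```

```bash
python3 -m crank '[{"delta_rot":[0,0,0],"xyz":[-0.0015,0,0],"fingers":1}]' >/dev/null; python3 st.py
```

```text
t 18.15 TCP fix mm [-51.2 -19.1  38.4] F fix [-9.   2.9  7. ] ang 95.48 grip 4.6 w 0.003
```

```bash
python3 -m crank '[{"delta_rot":[0,0,0],"xyz":[-0.001,0,0],"fingers":1}]' >/dev/null; python3 st.py
```

```text
t 18.25 TCP fix mm [-50.9 -19.2  38.3] F fix [-10.1   2.    7.5] ang 95.48 grip 5.1 w 0.001
```

```bash
python3 -m crank '[{"delta_rot":[0,0,0],"xyz":[-0.001,0,0],"fingers":1}]' >/dev/null; python3 st.py
```

```text
t 18.35 TCP fix mm [-50.7 -19.2  38.1] F fix [-12.1   2.3  10.1] ang 95.47 grip 6.1 w 0.004
```

```bash
python3 -m crank '[{"delta_rot":[0,0,0],"xyz":[-0.0005,0,0],"fingers":1},{"delta_rot":[0,0,0],"xyz":[-0.0005,0,0],"fingers":1}]' >/dev/null; python3 st.py
```

```text
t 18.55 TCP fix mm [-50.6 -19.2  38.1] F fix [-11.9   2.7   8.2] ang 95.47 grip 5.8 w -0.001
```

```bash
python3 -m crank '[{"delta_rot":[0,0,0],"xyz":[-0.0006,0,0],"fingers":1},{"delta_rot":[0,0,0],"xyz":[-0.0006,0,0],"fingers":1}]' >/dev/null; python3 st.py; python3 -m crank '[{"delta_rot":[0,0,0],"xyz":[0.006,0,0],"fingers":1},{"delta_rot":[0,0,0],"xyz":[0.025,0,0],"fingers":1},{"delta_rot":[0,0,0],"xyz":[0.035,0,-0.03],"fingers":1},{"delta_rot":[0,0,0],"xyz":[0.035,0,-0.08],"fingers":1},{"delta_rot":[0,0,0],"xyz":[0.035,0,-0.12],"fingers":1},{"delta_rot":[0,0,0],"xyz":[0,0,-0.16],"fingers":1},{"delta_rot":[0,0,0],"xyz":[-0.04,0,-0.19],"fingers":1},{"delta_rot":[0,0,0],"xyz":[-0.08,0,-0.19],"fingers":1},{"delta_rot":[0,0,0],"xyz":[-0.12,0,-0.19],"fingers":1},{"delta_rot":[0,0,0],"xyz":[-0.12,0,-0.19],"fingers":1}]' >/dev/null;  python3 st.py
python3 - <<'E'
from h import *
c=cam('wrist'); p=np.array([.5606,.0922,.0949])
k=search_frame('wrist','wedge_knob')[0]; print(k['score'],T([0,0,-p[2]],[onz(c,k['pixel'],.05)-np.r_[p[:2],0]])*1000)
q=proj(c,T(p,[(0,0,.02)])[0]).astype(int); print(q); u=min(max(q[0],125),515); v=min(max(q[1],100),380)
cv2.imwrite('pics/w4.png',cv2.resize(c['img'][v-100:v+100,u-125:u+125,::-1],None,fx=3,fy=3))
E
```

```text
t 18.75 TCP fix mm [-50.4 -19.3  38. ] F fix [-12.    2.9   9.2] ang 95.47 grip 6.2 w -0.003
t 19.75 TCP fix mm [ 78.8 -19.4 228.8] F fix [-0.   0.3  0.2] ang 95.47 grip 0.0 w -0.001
0.93 [[-16.10432783 -19.68677517  50.        ]]
[340 105]
```

View pics/w4.png

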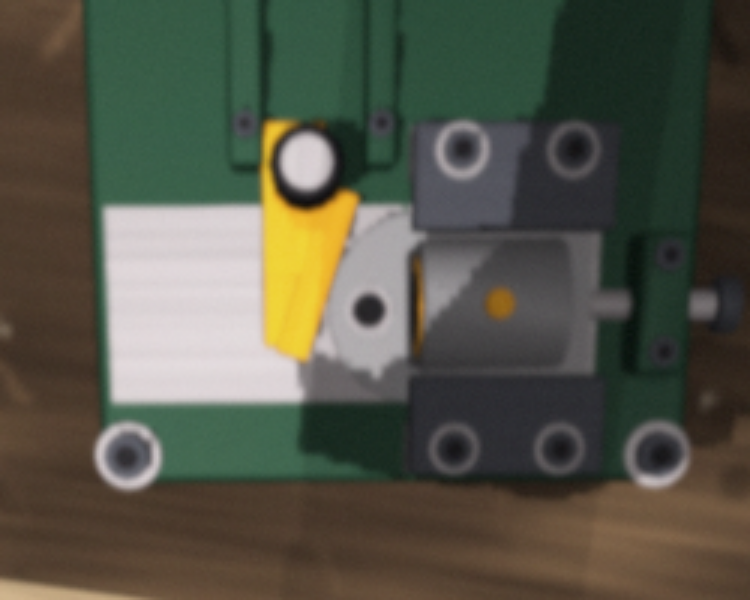

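The picture shows the foot under both toes with its flat end against the screw nose at crop (590,303). The pedestal is upright, and the wedge face bears on the round end at crop (335,270). The knob is just past the cheek ends, about 0.05 of travel, which matches the felt stop. The network's knob x of -16 doesn't fit the picture, so I'm discounting it. The tool is clear.

```bash
python3 -c "
from station import job; print(job.hand_in())"
```

```text
the job is handed in; nothing more can be done
None
```

The job is handed in, with no verdict returned: the pedestal slid home until I felt the stop, the wedge was pushed tight at about 12 N and let go, and the arm was clear at about 20 s of the 61 s.

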